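# Jack up the jewellery showcase and hold it

## Task

Pick up the blue hand jack by its upright housing, bring its saddle in under the orange-marked lift tab of the showcase and lower its holed base over the two brass pins until it sits flush on the foot plate. Then let go of the housing, push the red pump handle all the way down so that the saddle lifts the showcase, and finish still holding the handle down, so that a colleague can slip a shim under the case. Lift the showcase only with the jack, never with the arm, and leave the tray, the mirror and the ring cone where they are.

Things in the scene. Friction and masses are not known exactly. Their poses are not given: they have to be found in the camera images.
- stand: Fixed dark steel foot plate before the showcase. Origin: on the work surface under the plate, where the seated jack's origin belongs (6 mm higher, same heading); x points towards the showcase, y left, z up. Plate 285 x 125 mm (x -182 to +103), top 6 mm above the surface. It carries two brass pins at (x, y) = (-65, +32) and (+36, -32) mm.
- pin_rear (a point): Tip of the brass pin at stand x -65, y +32 mm. Both pins are 8 mm thick, straight for 5 mm, then coned to 3 mm, and stand 9 mm above the plate.
- pin_front (a point): Tip of the other brass pin, at stand x +36, y -32 mm.
- showcase: Wooden jewellery showcase 190 (x) x 260 (y) x 88 mm, about 0.85 kg, hinged along its far lower edge; the near side can rise. Origin: middle of the near lower edge, at stand x 97 mm, 12 mm up (on rubber runners); hinge 190 mm beyond. Trim top 106 mm up. A steel lift tab, 50 mm wide, 8 mm thick, sticks 44 mm out of the near face; an orange disc with a white dot on it marks the lift point.
- lift_point (a point): Lift point: underside of the tab, straight below the orange mark, at stand x 75, y 0 mm; 78 mm above the work surface (72 above the foot plate) when the case is down, about 14 mm more with the jack's handle fully down. About 4 N lift it.
- jack: Loose blue hand jack, 0.7 kg. Origin: underside of the base below the housing's middle; x points from handle to saddle, z up. Base 265 x 90 x 6 mm (x -170 to +95) with two 12 mm through holes at (-65, +32) and (+36, -32) mm. Housing: block 44 (x) x 24 (y) mm at the origin, top 85 mm up. Saddle at x +75. Handle pivot at x -30, 62 mm up. Centre of mass within 25 mm of the housing.
- housing_grip (a point): Place to grasp on the jack's housing, on its middle line 66 mm above the base's underside, 19 mm below its top; pinch it from above across its 24 mm width (jack y).
- saddle_top (a point): Middle of the top of the saddle, a black round pad 36 mm wide; at rest 52 mm above the base's underside, it rises 68 mm per rad of handle. Over the plate this leaves 20 mm below the tab, of which the pins take 9: carry the jack in level from the near side along the stand's x, base about 14 mm above the plate, then lower it.
- pump_handle (a joint): Handle angle in rad: 0 is up (a spring returns it when let go), 0.5 is fully down at a stop. Pressing its pad takes about 3 N at first, about 8 N at the bottom under load; the saddle meets the tab at about 0.3.
- handle_pad (a point): Middle of the top face of the handle's red pad (55 x 32 x 12 mm), 125 mm from the pivot, to be pushed down from above. With the jack seated it is about 118 mm above the work surface with the handle up, 56 mm when fully down, and moves about 10 mm back (jack -x) on the way.
- tray: Bystander: open wooden jewellery tray, 200 x 150 x 30 mm, origin under its centre. It and the jack may change sides.
- mirror: Bystander: round brass mirror on a stem with a 100 mm dish foot, 205 mm tall, origin under its foot. It and the ring cone may change sides.
- ring_cone: Bystander: wooden ring cone, 60 mm foot, 78 mm tall, origin under its foot.

How it is judged:
By the outcome, as a careful person would: the job done as asked, in the order asked, and still so for the second after the job is handed in, while the arm keeps its last pose, push and grip.
It also fails if it takes over 51 s, if anything falls off the work surface, if the arm or the gripper's body presses on something with over 40 N, if the wrist force passes 120 N, or if a joint passes its speed limit or range.

## Robot

A 6-joint arm with a two-finger parallel gripper is mounted at the origin on the work surface. World frame = base frame: x ahead of the robot, y to its left, z up, the work surface at z = 0. Lengths are in mm, angles in rad, forces in N, time in s.
With the tool pointing down it reaches from about 275 to 725 mm from the base axis. Payload 5.6 kg.
Tool frame: the origin (TCP) lies between the finger pads; the fingertips stand 17 mm ahead of it and the grasp point (between the pads) lies 2 mm behind it; z points along the fingers, y is the line along which they close (so a half turn about z gives the same grasp; the last joint's range is limited). The gripper opens to 85 mm and grips with 20 to 120 N. Pads are 22 mm wide; open, the fingers measure 114 mm over their backs; the gripper's body (76 mm by 85 mm) begins 54 mm behind the grasp point. The pads swing forward as they close: fully open they stand 13 mm farther back than shut.
Start: joints at [1.567, 0.255, 0.108, 0, -1.424, -0.285], TCP at [156.614, 527.224, 248.283] pointing down, gripper open.
Joint ranges: [-2.95, 2.95], [-1.21, 1.97], [-1.09, 1.5], [-2.87, 1.71], [-2.94, -0.07], [-3.05, 3.05]. Speed limits (rad/s): [2.57, 2.57, 3.14, 3.14, 3.14, 3.14].

## Interface

Orientations are given as a rotation vector (axis times angle).
In Python, from rig import r gives the robot as it stands.
- The arm moves only by the tool move_arm, never from a script. Its argument "steps" is text: rows parted by semicolons, each of 5 numbers parted by spaces: the shift along the tool's x, y, z in cm, then the turn about the tool's z in degrees, then the opening in per cent of the stroke, from 0 (shut) to 100 (fully open). In form: tx ty tz twist jaw; .... A call has 1 to 12 rows; each row is the pose to reach, as a shift and turn from the pose commanded when the call began, along the tool's axes at that moment; what a row does not reach only later rows make up. A row lasts 1/10 s, in which the tool goes at most 50 mm and 8.59 degrees, less where a joint would pass 70% of its speed; a pose out of reach is approached as far as the arm can. A call with a gripper value outside its range is refused whole. The fingers move at their own pace and stop on an object; "force" is the grip in N (left out, the last holds). Time passes only in rows, so rows that repeat a pose let the fingers close. It gives the time, the measured TCP pose, the force, the opening and the grip force at its end, in the units of the state.
- r.get_state(): the state, without advancing time (a new reading comes with each control period).
- r.camera(name): name is "scene" or "top"; returns a dict with "img" (384x512x3 uint8, red, green, blue), "camera_matrix" (3x3 intrinsics, pixels), "extrinsics" (4x4, takes a point from camera to world coordinates). Camera axes: x right, y down, z forward; pixel columns grow to the right and rows downward; lengths in mm; the calibration is good to about 2 mm. A picture is of the moment at which its call begins. There is no depth.
- r.finish_job(): hands the job in; it is judged then, once.
Trained networks look in a picture, given as the dict that the camera call returned (one of the last four; its "shot" number tells which), for a name from the list of things; names that differ only in an ending like _2 or _b are one class to them, and where a whole thing is asked for, a point or a joint stands for the part that bears it (a point fixed in the world has none). Each returns a list of dicts, best first, with "score" (0 to 1); they miss things now and then, are a little off and sometimes report something else, mostly with a low value. They report only what shows in the picture. A call takes as long as a camera call.
- r.cut_out(picture, thing): "region" (384x512 bool, what is visible of it) and "extent" ([centre column, centre row, width, height] in pixels, round what is visible of it).
The state is a dict: "t": time; "joint_positions": joint angles; "joint_vel": joint speeds; "joint_efforts": joint torques, N m; "eef_pos": TCP position; "orientation": TCP orientation; "wrist_force": force on the tool from outside, world axes, zero at the start; "wrist_torque": the same for the moment, N m; "width": finger opening in mm; "grasp_force": force on a finger pad.
Only numpy, scipy, OpenCV 4.12 (cv2) and the standard library are available. Lean on these libraries where they do the work, as an engineer would, in place of code of your own. Each camera call takes 0.05 s, during which the arm holds its last target. There are 200 camera calls.

## Working session

There is one attempt and no reset: what is moved stays moved. The work goes in short steps, Python scripts to look and compute and a tool call to move; the robot and the scene stay as the last step left them, time stands still between calls to the robot, and variables do not carry over. Pictures are saved under pics/ and viewed, at most 10 in all, crops included, and the job is handed in when it is done.

Besides the shell and the picture viewer there is one more tool, called by a JSON object that holds its "fn" and its "kwargs", one argument or row to a line. move_arm: Moves the arm, as the interface text tells. Its arguments: {"type":"object","properties":{"steps":{"type":"string"},"force":{"type":"number"}},"required":["steps"]}

```bash
mkdir -p pics; ls; python3 - <<'E'
from rig import r
import cv2,numpy as np
s=r.get_state();print(s)
for n in("scene","top"):
    c=r.camera(n);cv2.imwrite(f"pics/{n}0.png",c["img"][:,:,::-1]);print(n,c["camera_matrix"].tolist(),np.round(c["extrinsics"],4).tolist())
    for t in("stand","showcase","jack","tray","mirror","ring_cone","housing_grip","handle_pad","saddle_top","pin_rear","pin_front","lift_point"):
        try:
            print(t,[(round(d["score"],2),np.round(d["extent"],1).tolist()) for d in r.cut_out(c,t)[:2]])
        except Exception as e: print(t,e)
print(r.get_state()["t"])
E
```

```text
pics
{'t': 0.0, 'joint_positions': array([ 1.56661267e+00,  2.55755755e-01,  1.06986269e-01, -4.65703511e-04,
       -1.42389387e+00, -2.84597104e-01]), 'joint_vel': array([ 1.19717418e-03,  7.42786615e-04, -3.85663807e-04, -1.00366627e-03,
       -9.70688676e-05, -8.58905870e-05]), 'joint_efforts': array([-1.59664931e-03, -3.86626375e+01,  2.37938225e+01,  5.36530182e+00,
       -6.22413980e-03, -4.50025382e-06]), 'eef_pos': array([156.44628201, 526.79292244, 247.38529202]), 'orientation': array([ 3.10699195e+00, -4.51872480e-01, -3.06417066e-04]), 'wrist_force': array([-2.77885342e-01, -4.65474695e-02,  1.46904832e-04]), 'wrist_torque': array([0.05831834, 0.03774397, 0.0239432 ]), 'grasp_force': 0.0, 'width': 85.6477034451446}
scene [[413.6187938195844, 0.0, 257.865148329383], [0.0, 413.6187938195844, 184.2752040157202], [0.0, 0.0, 1.0]] [[0.5656, 0.696, -0.4424, 1022.0171], [0.8246, -0.4694, 0.3158, -366.4531], [0.0122, -0.5434, -0.8394, 1022.1897], [0.0, 0.0, 0.0, 1.0]]
stand [(0.9, [304.6, 252.4, 163.8, 170.0]), (0.51, [332.8, 142.5, 80.2, 65.2])]
showcase [(0.9, [319.1, 269.8, 
[... 893 characters left out ...]
(0.92, [270.1, 141.8, 113.6, 197.2])]
showcase [(0.7, [270.5, 95.2, 111.3, 106.7]), (0.69, [398.9, 257.9, 30.9, 63.5])]
jack [(0.57, [383.2, 232.9, 63.1, 116.2])]
tray [(0.91, [143.0, 214.9, 68.4, 80.9])]
mirror [(0.84, [413.1, 139.6, 62.9, 37.4]), (0.3, [268.6, 141.9, 117.3, 202.9])]
ring_cone [(0.86, [135.9, 139.2, 21.2, 30.2]), (0.53, [397.3, 257.2, 31.4, 66.9])]
housing_grip [(0.86, [385.6, 231.2, 61.1, 112.2])]
handle_pad [(0.9, [398.4, 257.5, 28.4, 67.7])]
saddle_top [(0.72, [374.8, 180.9, 14.7, 14.0])]
pin_rear [(0.59, [268.4, 144.8, 116.9, 202.5]), (0.27, [382.5, 234.1, 63.7, 116.8])]
pin_front [(0.66, [267.7, 144.7, 119.6, 203.4])]
lift_point [(0.6, [267.2, 93.2, 116.8, 100.1])]
1.3
```

View pictures.

```bash
python3 - <<'E'
import cv2
a=cv2.imread("pics/top0.png");cv2.imwrite("pics/topc.png",cv2.resize(a[30:310,90:460],(793,600),interpolation=cv2.INTER_CUBIC))
a=cv2.imread("pics/scene0.png");cv2.imwrite("pics/scenec.png",cv2.resize(a[100:360,90:430],(784,600),interpolation=cv2.INTER_CUBIC))
E
```

```text
(no output)
```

View pics/topc.png

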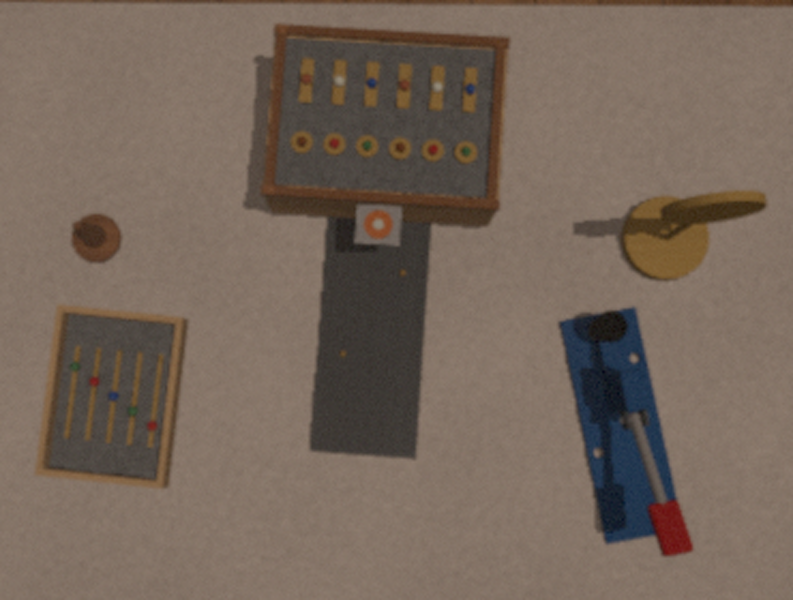

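View pics/scenec.png

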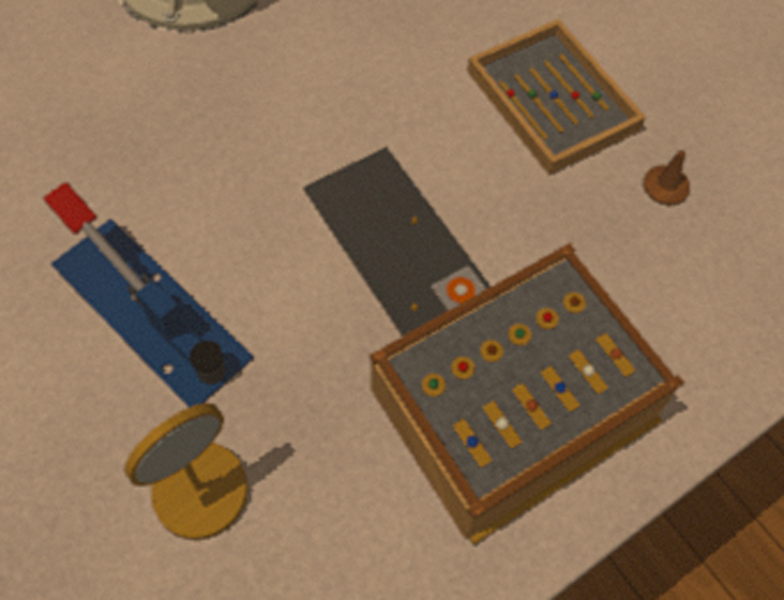

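The top view shows the stand before the showcase (orange mark near crop pixel 378,224; pins at 403,272 and 343,353). The jack is at the right, with holes at 634,358 and 598,453 and its handle towards the robot. The mirror stands just beyond the jack's saddle.

```bash
cat > h.py <<'E'
import numpy as np,cv2
from scipy.optimize import least_squares
def proj(c,P):
    E=np.linalg.inv(c["extrinsics"]);p=(E[:3,:3]@np.asarray(P,float).T).T+E[:3,3];q=(c["camera_matrix"]@p.T).T
    return q[:,:2]/q[:,2:]
def back(c,uv,z):
    d=c["extrinsics"][:3,:3]@np.linalg.inv(c["camera_matrix"])@[uv[0],uv[1],1];o=c["extrinsics"][:3,3]
    return o+d*(z-o[2])/d[2]
def blob(img,uv,w=4):
    """centroid of what differs from the local background"""
    u,v=np.round(uv).astype(int);W=img[v-w:v+w+1,u-w:u+w+1].astype(float)
    d=np.linalg.norm(W-np.median(W.reshape(-1,3),0),axis=2);yy,xx=np.mgrid[-w:w+1,-w:w+1]
    d*=(np.hypot(xx,yy)<=w);d=np.clip(d-.35*d.max(),0,None)
    return np.array([u+(d*xx).sum()/d.sum(),v+(d*yy).sum()/d.sum()])
def corner(img,uv):
    g=cv2.cvtColor(img,cv2.COLOR_RGB2GRAY)
    return cv2.cornerSubPix(g,np.array([[uv]],np.float32),(4,4),(-1,-1),(3,30,.01))[0,0]
def world(p,L):
    L=np.asarray(L,float);c,s=np.cos(p[2]),np.sin(p[2])
    return np.c_[p[0]+c*L[:,0]-s*L[:,1],p[1]+s*L[:,0]+c*L[:,1],L[:,2]]
def fit(obs,p0,loss="soft_l1"):
    """obs: (cam,uv,local xyz,weight)"""
    f=lambda p:np.concatenate([w*(proj(c,world(p,[l]))[0]-uv) for c,uv,l,w in obs])
    s=least_squares(f,p0,loss=loss,x_scale=[10,10,.05]);return s.x,f(s.x).reshape(-1,2)
E
python3 - <<'E'
from rig import r
from h import *
T,S=r.camera("top"),r.camera("scene")
t=lambda x,y:(90+x*.4666,30+y*.4667)
s=lambda x,y:(90+x*.4337,100+y*.4333)
def go(name,obs,p0):
    o=[]
    for cam,k,uv,l in obs:
        w=1 if k=='b' else .5
        q=blob(cam["img"],uv) if k=='b' else corner(cam["img"],uv)
        o.append((cam,q,l,w))
    for sel,n in((o,"both"),([x for x in o if x[0] is T],"top"),([x for x in o if x[0] is S],"scene")):
        p,res=fit(sel,p0);print(name,n,np.round(p,3));
        if n!="x":print(np.round(res,2).tolist())
    for cam,q,l,w in o: print(np.round(q,1),l,np.round(back(cam,q,l[2])[:2],1))
PF,PR=(36,-32,14),(-65,32,14);M=(75,0,86)
go("stand",[(T,'b',t(403,272),PF),(T,'b',t(343,353),PR),(T,'b',t(378,224),M),(T,'c',t(310,450),(-182,62.5,6)),(T,'c',t(415,458),(-182,-62.5,6)),
 (S,'b',s(415,307),PF),(S,'b',s(414,219),PR),(S,'b',s(460,289),M),(S,'c',s(387,148),(-182,62.5,6)),(S,'c',s(305,187),(-182,-62.5,6))],[480,-30,0])
HF,HR=(36,-32,3),(-65,32,3)
go("jack",[(T,'b',t(634,358),HF),(T,'b',t(598,453),HR),(T,'c',t(560,321),(95,45,6)),(T,'c',t(636,309),(95,-45,6)),(T,'c',t(606,543),(-170,45,6)),
 (S,'b',s(168,369),HF),(S,'b',s(157,278),HR),(S,'c',s(52,263),(-170,-45,6)),(S,'c',s(110,220),(-170,45,6)),(S,'c',s(253,357),(95,45,6)),(S,'c',s(193,405),(95,-45,6))],[400,-330,0.1])
for n in("top","scene"):
    c=T if n=="top" else S
    for th in("mirror","tray","ring_cone"):
        print(n,th,[(round(d["score"],2),np.round(d["extent"]).tolist()) for d in r.cut_out(c,th)[:1]])
print(back(T,t(665,238),8),r.get_state()["t"])
E
```

```text
stand both [ 6.01943e+02 -1.38190e+01 -5.20000e-02]
[[0.2, 0.06], [0.27, 0.13], [0.41, 0.57], [0.22, 0.36], [0.42, 0.12], [0.7, -0.23], [0.54, -0.29], [0.32, 0.59], [0.36, 0.09], [0.2, -0.04]]
stand top [ 6.0265e+02 -1.2984e+01 -5.4000e-02]
[[-0.09, -0.18], [-0.12, -0.19], [0.14, 0.27], [-0.04, 0.17], [0.16, -0.0]]
stand scene [ 6.01063e+02 -1.49090e+01 -4.70000e-02]
[[0.26, -0.25], [-0.06, -0.32], [-0.13, 0.49], [-0.0, 0.1], [-0.14, 0.04]]
[277.7 156.9] (36, -32, 14) [636.4 -47.1]
[249.7 194.6] (-65, 32, 14) [539.   22.2]
[266.1 134.1] (75, 0, 86) [678.2 -16.7]
[234.3 239.6] (-182, 62.5, 6) [425.2  59.1]
[283.4 243.6] (-182, -62.5, 6) [417.5 -64.7]
[269.2 232.5] (36, -32, 14) [635.7 -49.6]
[269.3 194.8] (-65, 32, 14) [538.6  19.6]
[289.5 225. ] (75, 0, 86) [675.1 -17.4]
[256.8 163.1] (-182, 62.5, 6) [421.6  56.6]
[220.9 181.1] (-182, -62.5, 6) [416.5 -67.9]
jack both [ 4.97713e+02 -2.97171e+02  2.03000e-01]
[[0.35, 0.23], [0.8, 0.24], [0.62, -0.13], [0.14, 0.11], [0.21, 0.4], [0.59, -0.19], [0.35, 0.04], [0.36, -0.03], [0.54, -0.17], [0.0, -0.32], [1.1, 0.73]]
jack top [ 4.98287e+02
[... 361 characters left out ...]
.  -230.8]
[385.8 173. ] (95, -45, 6) [ 600.4 -321.3]
[372.3 283.3] (-170, 45, 6) [ 324.1 -286.4]
[162.5 259.6] (36, -32, 3) [ 539.  -322.8]
[157.7 220. ] (-65, 32, 3) [ 426.9 -279.7]
[111.5 213.8] (-170, -45, 6) [ 339.4 -377.3]
[137.3 194.4] (-170, 45, 6) [ 321.5 -290.5]
[200.1 254.6] (95, 45, 6) [ 583.2 -234.8]
[171.5 276. ] (95, -45, 6) [ 593.2 -324.8]
top mirror [(0.72, [412.0, 141.0, 63.0, 38.0])]
top tray [(0.71, [383.0, 235.0, 62.0, 115.0])]
top ring_cone [(0.87, [135.0, 139.0, 24.0, 25.0])]
scene mirror [(0.7, [171.0, 303.0, 50.0, 60.0])]
scene tray [(0.76, [331.0, 144.0, 80.0, 65.0])]
scene ring_cone [(0.6, [378.0, 179.0, 22.0, 28.0])]
[ 682.37721953 -357.75890742    8.        ] 1.7
```

{"fn": "move_arm", "kwargs": {
  "steps": "28 34.6 0 -28.2 100;28 34.6 0 -28.2 100;28 34.6 0 -28.2 100;28 34.6 0 -28.2 100;28 34.6 0 -28.2 100;28 34.6 0 -28.2 100;28 34.6 0 -28.2 100;28 34.6 0 -28.2 100;28 34.6 0 -28.2 100;28 34.6 0 -28.2 100",
  "force": 110
}}

```text
t: 2.7
eef_pos: [327.5, 111.5, 248.7]
orientation: [3.126, 0.307, 0.002]
wrist_force: [-0.1, 0.6, -0.1]
width: 85.4
grasp_force: 0.0
```

```bash
cat > st.py <<'E'
from rig import r
import numpy as np,sys
from scipy.spatial.transform import Rotation as R
def st():
    s=r.get_state();m=R.from_rotvec(s["orientation"]).as_matrix()
    print("t",round(s["t"],2),"p",np.round(s["eef_pos"],1),"h",round(np.arctan2(m[1,0],m[0,0]),4),"z",np.round(m[:,2],3),"q",np.round(s["joint_positions"],2),"F",np.round(s["wrist_force"],1),"w",round(s["width"],1),"g",round(s["grasp_force"],1))
    return s,m
def to(x,y,z,h):
    """shift in tool cm and twist deg to reach a world pose"""
    s,m=st();d=m.T@(np.array([x,y,z])-s["eef_pos"])
    hh=np.arctan2(m[1,0],m[0,0]);print("shift cm",np.round(d/10,2),"twist",np.round(-np.degrees((h-hh+np.pi)%(2*np.pi)-np.pi),2))
E
python3 -c "
from st import *
to(497.6,-297.2,160,.203)"
```

```text
t 2.7 p [327.5 111.5 248.7] h 0.196 z [ 0.001 -0.    -1.   ] q [ 0.79 -0.17 -0.34  0.   -1.4   0.97] F [-0.1  0.6 -0.1] w 85.4 g 0.0
shift cm [ 8.72 43.4   8.9 ] twist -0.4
```

{"fn": "move_arm", "kwargs": {
  "steps": "8.7 43.4 8.9 -0.4 100;8.7 43.4 8.9 -0.4 100;8.7 43.4 8.9 -0.4 100;8.7 43.4 8.9 -0.4 100;8.7 43.4 8.9 -0.4 100;8.7 43.4 8.9 -0.4 100;8.7 43.4 8.9 -0.4 100;8.7 43.4 8.9 -0.4 100;8.7 43.4 8.9 -0.4 100;8.7 43.4 8.9 -0.4 100;8.7 43.4 8.9 -0.4 100;8.7 43.4 8.9 -0.4 100"
}}

```text
t: 3.9
eef_pos: [499.4, -290.9, 159.6]
orientation: [3.124, 0.331, 0.001]
wrist_force: [0.0, 0.7, 0.6]
width: 85.6
grasp_force: 0.0
```

```bash
python3 -c "
from st import *
import cv2
to(497.6,-297.2,64,.203)
c=r.camera('scene');cv2.imwrite('pics/s1.png',cv2.resize(c['img'][130:330,60:330,::-1],(810-18,586)))"
```

```text
t 3.9 p [ 499.4 -290.9  159.6] h 0.211 z [ 0.  0. -1.] q [-0.26  0.35  0.01 -0.   -1.23  2.04] F [0.  0.7 0.6] w 85.6 g 0.0
shift cm [-0.32  0.58  9.56] twist 0.46
```

View pics/s1.png

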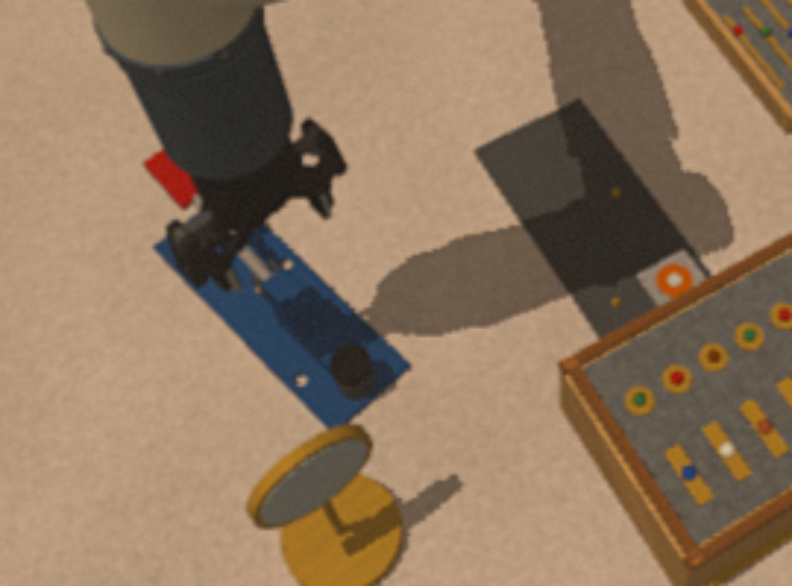

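The picture shows the open gripper above the jack's housing, aligned with it and clear of the mirror. Next is the descent.

{"fn": "move_arm", "kwargs": {
  "steps": "0 0 3 0 100;0 0 6 0 100;0 0 8.5 0 100;0 0 9.5 0 100;0 0 9.5 0 100;0 0 9.5 0 100"
}}

```text
t: 4.55
eef_pos: [500.3, -291.6, 66.0]
orientation: [3.123, 0.332, 0.003]
wrist_force: [0.4, 0.0, 0.3]
width: 85.2
grasp_force: 0.0
```

```bash
python3 -c "
from st import *
to(497.6,-297.2,64,.203)"
```

```text
t 4.55 p [ 500.3 -291.6   66. ] h 0.2116 z [ 0.002 -0.001 -1.   ] q [-0.26  0.43 -0.13  0.   -1.01  2.04] F [0.4 0.  0.3] w 85.2 g 0.0
shift cm [-0.38  0.49  0.2 ] twist 0.49
```

{"fn": "move_arm", "kwargs": {
  "steps": "-0.4 0.5 0.2 0.5 100;-0.4 0.5 0.2 0.5 100;-0.4 0.5 0.2 0.5 40;-0.4 0.5 0.2 0.5 0;-0.4 0.5 0.2 0.5 0;-0.4 0.5 0.2 0.5 0;-0.4 0.5 0.2 0.5 0;-0.4 0.5 0.2 0.5 0;-0.4 0.5 0.2 0.5 0;-0.4 0.5 0.2 0.5 0",
  "force": 110
}}

```text
t: 5.55
eef_pos: [496.8, -297.7, 62.6]
orientation: [3.125, 0.317, 0.001]
wrist_force: [-0.0, -1.8, 2.0]
width: 22.9
grasp_force: 107.8
```

```bash
python3 -c "
from st import *
to(497.6,-297.2,64,.203)"
```

```text
t 5.55 p [ 496.8 -297.7   62.6] h 0.2019 z [ 0.001 -0.001 -1.   ] q [-0.27  0.43 -0.13  0.   -1.01  2.04] F [-0.  -1.8  2. ] w 22.9 g 107.8
shift cm [ 0.09 -0.03 -0.14] twist -0.06
```

{"fn": "move_arm", "kwargs": {
  "steps": "0 0 -1 0 0;0 0 -2 0 0;0 0 -3.2 0 0;0 0 -3.2 0 0;0 0 -3.2 0 0"
}}

```text
t: 6.05
eef_pos: [496.5, -297.2, 94.4]
orientation: [-3.125, -0.316, -0.001]
wrist_force: [-0.2, -0.2, -8.4]
width: 22.7
grasp_force: 109.0
```

```bash
python3 -c "
from st import *
to(516.1,-9.7,94,-.053)"
```

```text
t 6.05 p [ 496.5 -297.2   94.4] h 0.2014 z [ 0.001  0.    -1.   ] q [-0.27  0.4  -0.09 -0.   -1.08  2.04] F [-0.2 -0.2 -8.4] w 22.7 g 109.0
shift cm [  7.67 -27.77   0.06] twist 14.58
```

{"fn": "move_arm", "kwargs": {
  "steps": "0.5 -2 0 1 0;1.2 -5 0 2.5 0;2 -8 0 4 0;3 -11 0 6 0;4 -14 0 7.5 0;5 -17 0 9 0;5.8 -20 0 10.5 0;6.5 -23 0 12.5 0;7.2 -26 0 13.8 0;7.7 -27.8 0 14.6 0;7.7 -27.8 0 14.6 0;7.7 -27.8 0 14.6 0"
}}

```text
t: 7.25
eef_pos: [515.8, -9.4, 93.8]
orientation: [3.14, -0.082, -0.002]
wrist_force: [-0.5, -0.4, -6.5]
width: 22.6
grasp_force: 109.9
```

```bash
python3 - <<'E'
from st import *
from h import *
st()
S=r.camera("scene");T=r.camera("top");st()
cv2.imwrite('pics/s2.png',cv2.resize(S['img'][120:320,160:430,::-1],(792,586),interpolation=cv2.INTER_CUBIC))
cv2.imwrite('pics/t2.png',cv2.resize(T['img'][100:300,150:420,::-1],(792,586),interpolation=cv2.INTER_CUBIC))
E
```

```text
t 7.25 p [515.8  -9.4  93.8] h -0.052 z [-0.001 -0.    -1.   ] q [ 0.29  0.29 -0.25 -0.   -1.03  1.23] F [-0.5 -0.4 -6.5] w 22.6 g 109.9
t 7.35 p [515.8 -10.2  93.9] h -0.0536 z [-0.001 -0.    -1.   ] q [ 0.28  0.29 -0.25 -0.   -1.03  1.23] F [ 0.8 -0.8 -7. ] w 22.9 g 109.9
```

View pics/s2.png

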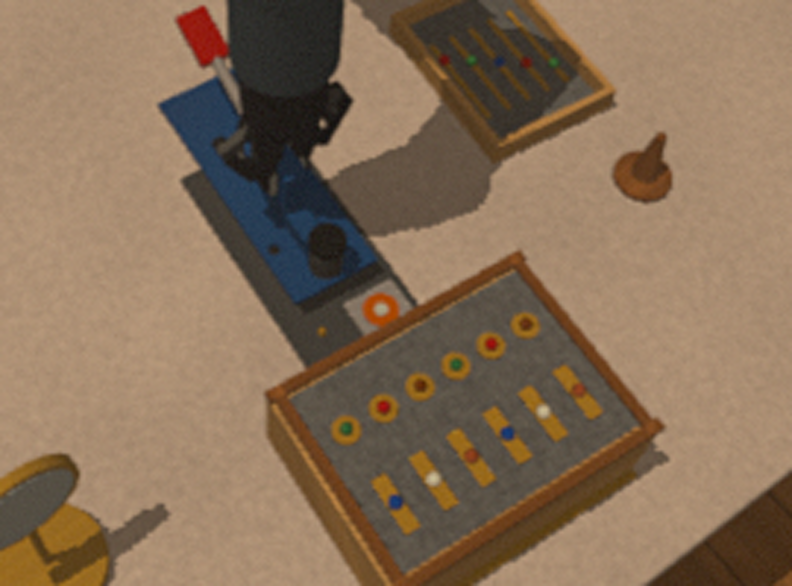

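View pics/t2.png

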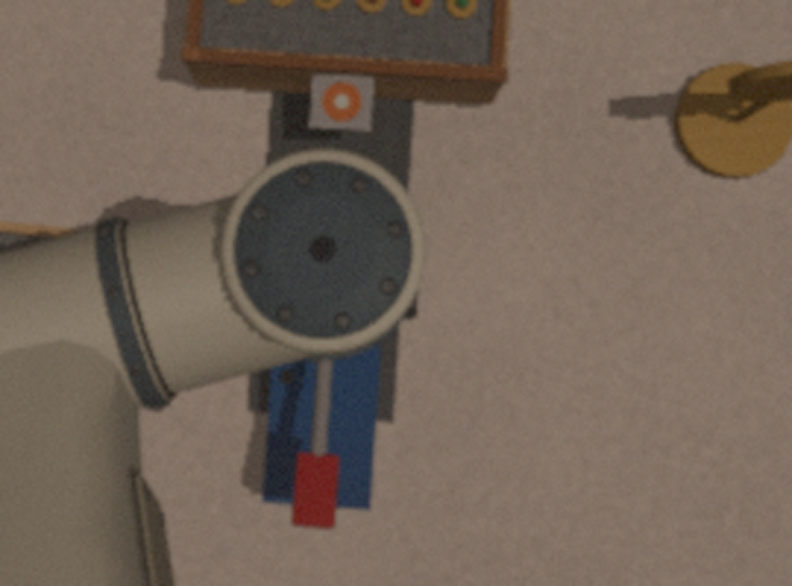

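The scene view shows the jack held level over the near end of the plate, with its saddle short of the tab. Its front corner is at 297,305, its rear corners at 160,103 and 213,78, and its front hole at 273,248.

```bash
python3 - <<'E'
from st import *
from h import *
T,S=r.camera("top"),r.camera("scene");st()
k=270/792
s=lambda x,y:(160+x*k,120+y*k); t=lambda x,y:(150+x*k,100+y*k)
z=31.3
o=[(S,blob(S["img"],s(273,248),3),(36,-32,z+4),1)]
for cam,uv,l in[(S,s(297,305),(95,-45,z)),(S,s(385,268),(95,45,z+6)),(S,s(160,103),(-170,-45,z+6)),(S,s(213,78),(-170,45,z+6)),(T,t(264,500),(-170,45,z+6)),(T,t(369,508),(-170,-45,z+6))]:
    q=corner(cam["img"],uv);print(np.round(q-uv,1),np.round(back(cam,q,l[2])[:2],1),l);o.append((cam,q,l,.5))
for n,sel in(("both",o),("S",[x for x in o if x[0] is S])):
    p,res=fit(sel,[516,-10,-.05]);print(n,np.round(p,3),np.round(res,1).tolist())
# free height/pitch/roll
from scipy.optimize import least_squares
from scipy.spatial.transform import Rotation as R
def f(v,sel=o):
    M=R.from_euler("ZYX",v[3:]).as_matrix()
    return np.concatenate([w*(proj(c,[M@(np.array(l)-[0,0,z])+v[:3]])[0]-q) for c,q,l,w in sel])
sol=least_squares(f,[516,-10,z,-.05,0,0],x_scale=[10,10,10,.05,.05,.05]);print(np.round(sol.x,3),np.round(f(sol.x),1))
E
```

```text
t 7.45 p [516.  -10.4  94.1] h -0.0542 z [-0. -0. -1.] q [ 0.28  0.29 -0.25  0.   -1.03  1.23] F [-0.3  0.3 -7.9] w 23.2 g 109.9
[-2.1 -0.6] [605.  -61.6] (95, -45, 31.3)
[ 0. -0.] [626.3  29.8] (95, 45, 37.3)
[-1.8  0.4] [344.2 -49.3] (-170, -45, 37.3)
[-0.  0.] [348.9  17.6] (-170, 45, 37.3)
[-0.  0.] [351.7  41.3] (-170, 45, 37.3)
[-0.3  0.2] [346.6 -45.2] (-170, -45, 37.3)
both [ 5.17476e+02 -1.24640e+01 -5.20000e-02] [[0.2, 0.6], [0.4, 0.8], [-1.6, -1.3], [0.2, 0.1], [3.4, -1.6], [-0.0, 0.3], [0.7, 0.3]]
S [ 5.15775e+02 -1.33390e+01 -2.60000e-02] [[-0.0, 0.4], [0.6, 0.6], [-1.7, -1.8], [-0.6, 0.4], [2.4, -1.6]]
[ 5.15887e+02 -1.28490e+01  2.47680e+01 -3.30000e-02 -9.00000e-03
 -2.06000e-01] [ 0.5  0.   0.7  0.1 -1.8 -0.4 -0.1 -0.   2.8  0.1  0.8  0.5  1.   0.5]
```

```bash
python3 -c "
from st import *
to(601,-13.8,82.8,-.0525)"
```

```text
t 7.45 p [516.  -10.4  94.1] h -0.0542 z [-0. -0. -1.] q [ 0.28  0.29 -0.25  0.   -1.03  1.23] F [-0.3  0.3 -7.9] w 23.2 g 109.9
shift cm [ 8.51 -0.12  1.13] twist -0.1
```

{"fn": "move_arm", "kwargs": {
  "steps": "0 -0.1 0.6 -0.1 0;0 -0.1 1.1 -0.1 0;0.5 -0.1 1.1 -0.1 0;1.5 -0.1 1.1 -0.1 0;2.5 -0.1 1.1 -0.1 0;3 -0.1 1.1 -0.1 0;3 -0.1 1.1 -0.1 0;3 -0.1 1.1 -0.1 0"
}}

```text
t: 8.25
eef_pos: [546.1, -10.2, 83.0]
orientation: [-3.141, 0.081, 0.001]
wrist_force: [0.0, -0.4, -7.9]
width: 22.7
grasp_force: 109.9
```

```bash
python3 - <<'E'
from st import *
from h import *
to(601,-13.8,82.8,-.0525)
S=r.camera("scene")
cv2.imwrite('pics/s3.png',cv2.resize(S['img'][170:270,190:325,::-1],(792,586),interpolation=cv2.INTER_CUBIC))
E
```

```text
t 8.25 p [546.1 -10.2  83. ] h -0.0518 z [-0.001  0.    -1.   ] q [ 0.27  0.36 -0.19 -0.   -1.03  1.25] F [ 0.  -0.4 -7.9] w 22.7 g 109.9
shift cm [5.5  0.07 0.02] twist 0.04
```

View pics/s3.png

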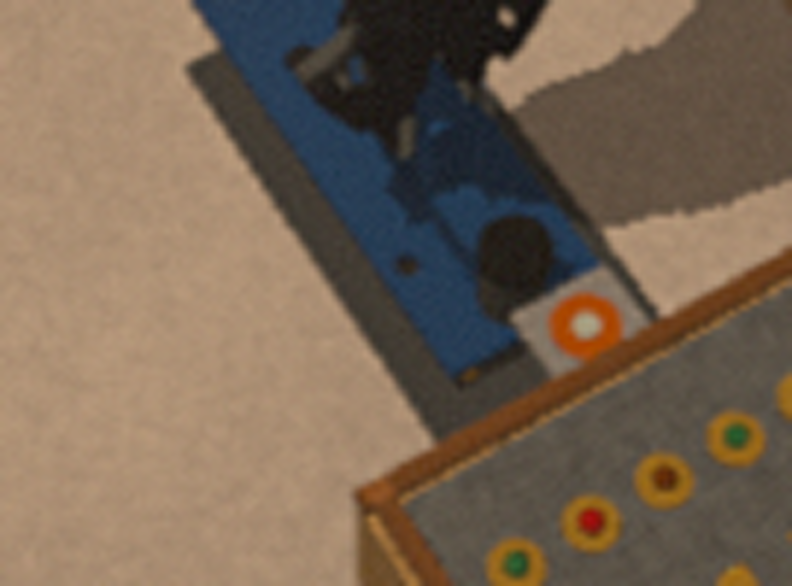

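```bash
python3 - <<'E'
from st import *
from h import *
S=r.camera("scene");s,m=st()
q=blob(S["img"],(259.2,215.2),3)
for z in(26,23,20):print(q,back(S,q,z),proj(S,[[580.5,-44.9,z]]))
E
```

```text
t 8.35 p [545.9 -10.2  83.2] h -0.0514 z [-0.001  0.    -1.   ] q [ 0.27  0.36 -0.19 -0.   -1.03  1.25] F [ 0.7  0.2 -8. ] w 22.9 g 109.9
[258.86454403 214.79484329] [580.64479587 -45.66473778  26.        ] [[259.06457331 214.618791  ]]
[258.86454403 214.79484329] [579.31561429 -44.69869187  23.        ] [[259.04860319 215.14529694]]
[258.86454403 214.79484329] [577.9864327  -43.73264596  20.        ] [[259.03270374 215.66947298]]
```

{"fn": "move_arm", "kwargs": {
  "steps": "1 0.05 0 0 0;2 0.05 0 0 0;3 0.05 0 0 0;4 0.05 0 0 0;5 0.05 0 0 0;5.5 0.05 0 0 0;5.5 0.05 0 0 0;5.5 0.05 0 0 0"
}}

```text
t: 9.15
eef_pos: [600.9, -13.6, 83.0]
orientation: [3.141, -0.081, -0.001]
wrist_force: [0.4, -0.9, -7.5]
width: 23.0
grasp_force: 109.9
```

```bash
python3 - <<'E'
from st import *
from h import *
to(601,-13.8,82.8,-.0525)
S=r.camera("scene")
cv2.imwrite('pics/s4.png',cv2.resize(S['img'][185:265,200:308,::-1],(792,586),interpolation=cv2.INTER_CUBIC))
print(proj(S,[[634.6,-50.5+1*0,z] for z in (6,15,20,26)]))
E
```

```text
t 9.15 p [600.9 -13.6  83. ] h -0.0516 z [-0.001 -0.    -1.   ] q [ 0.24  0.45 -0.04 -0.   -1.08  1.28] F [ 0.4 -0.9 -7.5] w 23.0 g 109.9
shift cm [0.01 0.02 0.02] twist 0.05
[[268.54428621 233.67945255]
 [268.65714755 232.20203505]
 [268.72051067 231.37257672]
 [268.7971804  230.36892743]]
```

View pics/s4.png

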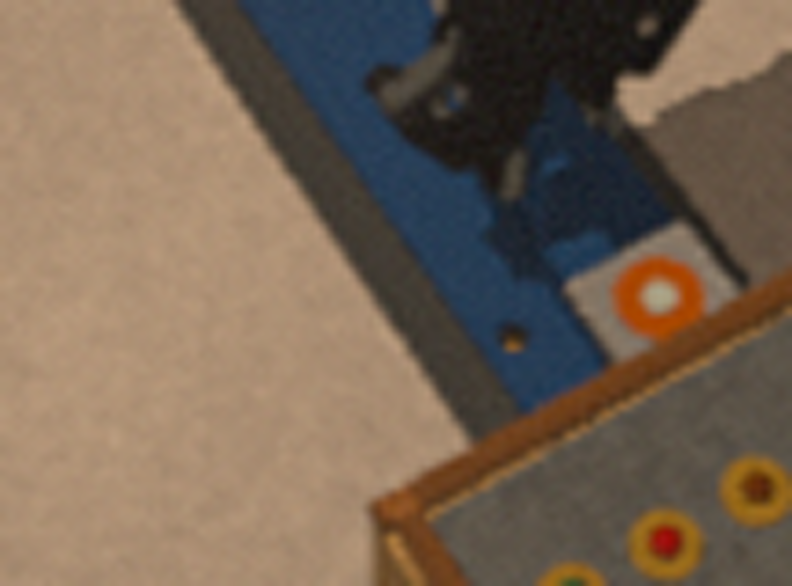

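The brass pin shows inside the front hole at 513,343, just below the hole's middle, which is the expected parallax for an aligned pin. Now I lower the jack.

{"fn": "move_arm", "kwargs": {
  "steps": "0 0 0.3 0 0;0 0 0.6 0 0;0 0 0.9 0 0;0 0 1.2 0 0;0 0 1.4 0 0;0 0 1.45 0 0;0 0 1.45 0 0;0 0 1.45 0 0"
}}

```text
t: 10.0
eef_pos: [601.3, -13.5, 68.8]
orientation: [-3.14, 0.081, -0.0]
wrist_force: [-0.0, -0.9, -8.7]
width: 22.6
grasp_force: 109.9
```

```bash
python3 -c "
from st import *
to(601,-13.8,68.6,-.0525)"
```

```text
t 10.0 p [601.3 -13.5  68.8] h -0.0514 z [ 0.  0. -1.] q [ 0.24  0.47 -0.06 -0.   -1.05  1.28] F [-0.  -0.9 -8.7] w 22.6 g 109.9
shift cm [-0.02  0.03  0.02] twist 0.06
```

{"fn": "move_arm", "kwargs": {
  "steps": "0 0 0.1 0 0;0 0 0.2 0 0;0 0 0.2 0 0;0 0 0.2 0 0"
}}

```text
t: 10.4
eef_pos: [601.3, -13.6, 68.6]
orientation: [3.14, -0.08, 0.002]
wrist_force: [-4.6, 0.5, 4.4]
width: 22.8
grasp_force: 111.8
```

Height 68.6 is exactly 6 mm above the table grasp height, and the force has turned upward, so the base is flush on the plate. I'll release and rise.

{"fn": "move_arm", "kwargs": {
  "steps": "0 0 0 0 30;0 0 0 0 60;0 0 0 0 80;0 0 0 0 80;0 0 0 0 80;0 0 -1 0 80;0 0 -4 0 80;0 0 -8 0 80;0 0 -9 0 60;0 0 -9 0 0;0 0 -9 0 0",
  "force": 40
}}

```text
t: 11.5
eef_pos: [600.8, -13.4, 156.4]
orientation: [-3.14, 0.081, 0.001]
wrist_force: [-1.1, 0.4, -0.5]
width: 25.2
grasp_force: 0.0
```

```bash
python3 - <<'E'
from st import *
from h import *
to(452.4,-5.8,158,-.0525)
T=r.camera("top");S=r.camera("scene")
p=[[602.6-144.5*.9986,-13+144.5*.052,118]];print("pad expected",proj(T,p),proj(S,[[p[0][0]-1.5,p[0][1]-2,118]]))
for c in(T,S):
    for d in r.cut_out(c,"handle_pad")[:2]:print(d["score"],d["extent"],back(c,d["extent"][:2],115))
a=cv2.resize(S['img'][150:270,190:330,::-1],(560,480),interpolation=cv2.INTER_CUBIC)
cv2.imwrite('pics/s5.png',a)
E
```

```text
t 11.5 p [600.8 -13.4 156.4] h -0.0516 z [-0.001  0.    -1.   ] q [ 0.24  0.4   0.07 -0.   -1.25  1.28] F [-1.1  0.4 -0.5] w 25.2 g 0.0
shift cm [-14.86   0.    -0.15] twist 0.05
pad expected [[259.5194687  227.01557868]] [[245.07460849 158.28527195]]
0.62 [260.0, 209.9, 17.2, 62.3] [497.03255104  -5.84649416 115.        ]
0.69 [251.2, 173.8, 28.3, 50.4] [506.68074092 -21.03211718 115.        ]
```

View pics/s5.png

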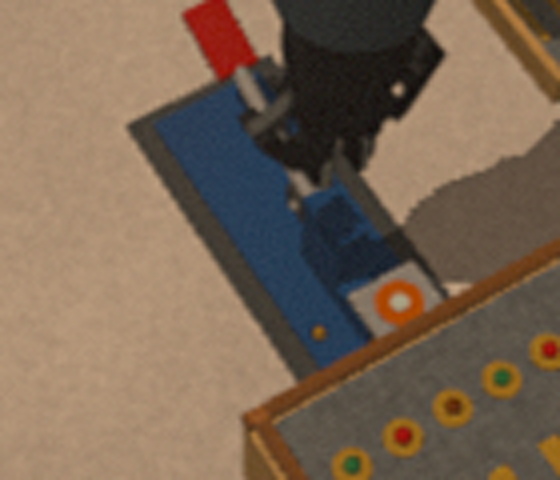

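The jack is seated: the pin fills the front hole at 319,332, and the red pad is at 219,35, within a pixel of where I predicted it. Next I move over the pad.

{"fn": "move_arm", "kwargs": {
  "steps": "-4 0 0 0 0;-8 0 0 0 0;-12 0 0 0 0;-14.9 0 0 0 0;-14.9 0 0 0 0;-14.9 0 0 0 0;-14.9 0 1 0 0;-14.9 0 1.8 0 0;-14.9 0 1.8 0 0"
}}

```text
t: 12.6
eef_pos: [452.7, -5.9, 137.3]
orientation: [3.14, -0.081, -0.002]
wrist_force: [1.3, 0.2, 3.1]
width: -0.1
grasp_force: 1.4
```

```bash
python3 -c "
from st import *
to(452.4,-5.8,73,-.0525)"
```

```text
t 12.6 p [452.7  -5.9 137.3] h -0.0518 z [-0.002 -0.001 -1.   ] q [ 0.33  0.13 -0.34 -0.   -1.1   1.18] F [1.3 0.2 3.1] w -0.1 g 1.4
shift cm [-0.02 -0.01  6.43] twist 0.04
```

{"fn": "move_arm", "kwargs": {
  "steps": "0 0 0.8 0 0;-0.1 0 1.6 0 0;-0.2 0 2.4 0 0;-0.3 0 3.2 0 0;-0.4 0 4 0 0;-0.5 0 4.8 0 0;-0.5 0 5.4 0 0;-0.6 0 5.9 0 0;-0.6 0 6.2 0 0;-0.6 0 6.2 0 0"
}}

```text
t: 13.6
eef_pos: [447.2, -5.7, 76.9]
orientation: [3.14, -0.08, 0.003]
wrist_force: [-1.8, 0.5, 7.3]
width: -0.4
grasp_force: 3.7
```

```bash
python3 -c "
from st import *
to(446.5,-5.6,73,-.0525)"
```

```text
t 13.6 p [447.2  -5.7  76.9] h -0.0507 z [ 0.002 -0.001 -1.   ] q [ 0.34  0.19 -0.45  0.   -0.93  1.18] F [-1.8  0.5  7.3] w -0.4 g 3.7
shift cm [-0.08 -0.01  0.39] twist 0.1
```

{"fn": "move_arm", "kwargs": {
  "steps": "0 0 0.2 0 0;0 0 0.35 0 0;0 0 0.5 0 0;0 0 0.6 0 0;0 0 0.6 0 0;0 0 0.6 0 0"
}}

```text
t: 14.2
eef_pos: [447.6, -5.8, 73.0]
orientation: [3.14, -0.079, 0.006]
wrist_force: [-7.8, -0.3, 23.3]
width: 0.2
grasp_force: 12.3
```

```bash
python3 - <<'E'
from st import *
from h import *
S=r.camera("scene");T=r.camera("top");st()
a=cv2.resize(S['img'][120:320,160:430,::-1],(792,586),interpolation=cv2.INTER_CUBIC)
cv2.imwrite('pics/s6.png',a)
w=(601.06+75*.9986,-14.9-75*.052)
print(proj(S,[[*w,86],[*w,100]]),blob(S["img"],(289.5,223)))
print(proj(T,[[w[0]+1.5,w[1]+2,86],[w[0]+1.5,w[1]+2,100]]),blob(T["img"],(266.1,133)))
E
```

```text
t 14.3 p [447.6  -5.8  73.1] h -0.05 z [ 0.004 -0.001 -1.   ] q [ 0.34  0.19 -0.46  0.   -0.92  1.18] F [-8.1 -0.1 23.8] w -0.2 g 12.3
[[289.23185961 225.57059077]
 [289.65534551 223.00400935]] [291.19279043 224.11833305]
[[266.11006277 134.45390356]
 [266.12725545 133.12185408]] [266.20568066 130.63006634]
```

View pics/s6.png

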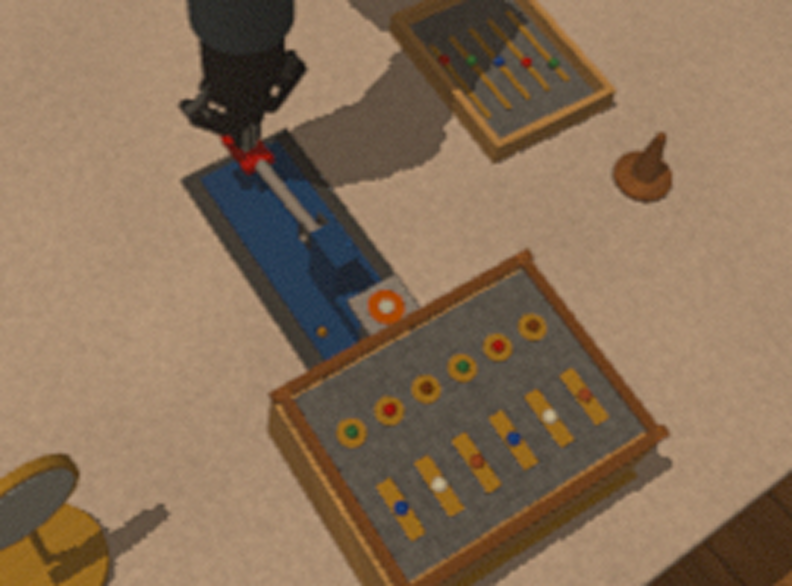

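The case is tilted up: the mark has moved to 385,306 and the far trim has shifted. The jack is still on its pins, the bystanders are in place, and the handle is held at its stop with about 24 N.

```bash
python3 -c "
from rig import r
print(r.finish_job())"
```

```text
the job is handed in; nothing more can be done
None
```

I handed the job in at about 14 s: the jack sits flush on its pins under the tab and the arm is holding the handle down at its stop with about 24 N, so the case is raised and the tray, mirror and ring cone are untouched; no verdict came back.

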